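# Sort the clay figurines into their colour trays

## Task

Sort the four figurines, upright, into the trays lined in their own colour: both red-brown owls in the brown tray, the white rabbit in the white one, the blue bird in the blue one. One owl has jammed under the red lips at the foot of the sloping chute: work it back up the chute until it is clear of the lips, then lift it out. Set the figurines down without dropping them, and leave the plaster mould and the glaze jar where they are.

Things in the scene. Friction and masses are not known exactly. Their poses are not given: they have to be found in the camera images.
- owl_bench: Red-brown clay owl figurine with white eyes, 76 mm tall over its ear tufts, standing on the open bench. Round plinth 50 mm across, 10 mm thick; above it a round column 31 mm across from 20 to 58 mm height (grip it from above at about 50 mm), head to 72 mm. Origin: centre of the plinth's underside; z up along the figurine, face to -x. About 0.12 kg.
- owl_chute: The other red-brown owl, same shape, 76 mm tall, in the sloping chute, leaning back with the slope, plinth caught under the red lips. Round plinth 50 mm across, 10 mm thick; above it a round column 31 mm across from 20 to 58 mm height (grip it from above at about 50 mm), head to 72 mm. Origin: centre of the plinth's underside; z up along the figurine, face to -x. About 0.12 kg.
- rabbit: White rabbit figurine with two upright ears, 92 mm tall over the ears, standing on the open bench. Round plinth 50 mm across, 10 mm thick; above it a round column 31 mm across from 20 to 58 mm height (grip it from above at about 50 mm), head to 72 mm. Origin: centre of the plinth's underside; z up along the figurine, face to -x. About 0.12 kg.
- bird: Blue-glazed bird figurine with an orange beak, 79 mm tall over its crest, standing on the open bench. Round plinth 50 mm across, 10 mm thick; above it a round column 31 mm across from 20 to 58 mm height (grip it from above at about 50 mm), head to 72 mm. Origin: centre of the plinth's underside; z up along the figurine, face to -x. About 0.12 kg.
- tray_brown: Tray with red-brown lining, for the two owls side by side (along its x there is room for both). Wooden tray fixed to the bench, 150 mm (x) by 105 mm (y) outside, 20 mm high, walls and floor 5 mm thick, so 140 by 95 mm inside; a thin coloured sheet lines the floor. Origin: centre of its underside, z up.
- tray_white: Tray with white lining, for the rabbit. Wooden tray fixed to the bench, 150 mm (x) by 105 mm (y) outside, 20 mm high, walls and floor 5 mm thick, so 140 by 95 mm inside; a thin coloured sheet lines the floor. Origin: centre of its underside, z up.
- tray_blue: Tray with blue lining, for the bird. Wooden tray fixed to the bench, 150 mm (x) by 105 mm (y) outside, 20 mm high, walls and floor 5 mm thick, so 140 by 95 mm inside; a thin coloured sheet lines the floor. Origin: centre of its underside, z up.
- chute: Fixed slick (friction 0.2-0.35) aluminium chute. Level frame: origin on the bench under the end stop's inner face, x uphill, z up. Floor 18 mm above origin, rising 8 degrees to +x, 300 mm long; channel 53 mm wide, walls 13 mm high. Red lips (underside 13 mm, top 17 mm above floor, slot 38 mm) end 60 mm upslope of the stop. Owl starts 30 mm upslope, can be lifted past 87 mm, stays where left.
- mould: Bystander: loose cream plaster mould half, 120 by 100 mm, 52 mm high, 0.9 kg. Origin: centre of its underside.
- jar: Bystander: loose amber glass glaze jar with a black lid, 44 mm across, 55 mm tall, standing among the figurines. Origin: centre of its underside.
There are look-alikes about, which are no part of the job. Several things look just like the bird: the one meant starts farthest from the robot's base. What is shaped like the tray_blue but turquoise is not meant.

How it is judged (in metres and radians):
At the end, for the whole second after the job is handed in: Each figurine stands upright (within 0.12 rad) on the floor of the tray of its colour (its origin under 10 mm above the tray's underside, within 50 mm of the tray's centre along its x and 28 mm along its y), both owls in the brown tray, all released and at rest (x of owl_bench in the frame of tray_brown between -0.05 and 0.05 m and y of owl_bench in the frame of tray_brown between -0.028 and 0.028 m and z of owl_bench in the frame of tray_brown between 0 and 0.01 m and angle between each of owl_bench, owl_chute, rabbit, bird's own z axis and vertical below 0.12 rad and linear speed of each of owl_bench, owl_chute, rabbit, bird below 0.02 m/s and contact force between the fingers and owl_bench below 0.05 N and x of owl_chute in the frame of tray_brown between -0.05 and 0.05 m and y of owl_chute in the frame of tray_brown between -0.028 and 0.028 m and z of owl_chute in the frame of tray_brown between 0 and 0.01 m and contact force between the fingers and owl_chute below 0.05 N and x of rabbit in the frame of tray_white between -0.05 and 0.05 m and y of rabbit in the frame of tray_white between -0.028 and 0.028 m and z of rabbit in the frame of tray_white between 0 and 0.01 m and contact force between the fingers and rabbit below 0.05 N and x of bird in the frame of tray_blue between -0.05 and 0.05 m and y of bird in the frame of tray_blue between -0.028 and 0.028 m and z of bird in the frame of tray_blue between 0 and 0.01 m and contact force between the fingers and bird below 0.05 N); the robot touches nothing.
It fails at once if a figurine is dropped or thrown (moves faster than 0.7 m/s out of the grip: a drop of some 25 mm) ((linear speed of owl_bench above 0.7 m/s and contact force between the fingers and owl_bench below 0.05 N) or (linear speed of owl_chute above 0.7 m/s and contact force between the fingers and owl_chute below 0.05 N) or (linear speed of rabbit above 0.7 m/s and contact force between the fingers and rabbit below 0.05 N) or (linear speed of bird above 0.7 m/s and contact force between the fingers and bird below 0.05 N)).
It fails at once if the plaster mould is shifted by more than 25 mm (distance of mould from where it was at the start of the episode above 0.025 m).
It fails at once if the glaze jar is shifted by more than 25 mm or knocked over (distance of jar from where it was at the start of the episode above 0.025 m or angle between jar's own z axis and vertical above 0.5 rad).
It also fails if it takes over 112 s, if anything falls off the work surface, if the arm or the gripper's body presses on something with over 40 N, if the wrist force passes 120 N, or if a joint passes its speed limit or range.

## Robot

A 6-joint arm with a two-finger parallel gripper is mounted at the origin on the work surface. World frame = base frame: x ahead of the robot, y to its left, z up, the work surface at z = 0. Lengths are in m, angles in degrees, forces in N, time in s.
With the tool pointing down it reaches from about 0.4 to 0.825 m from the base axis. Payload 7 kg.
Tool frame: the origin (TCP) lies midway between the tips of the shut fingers; the grasp point (between the pads) lies 19 mm behind it; z points along the fingers, y is the line along which they close (so a half turn about z gives the same grasp; the last joint's range is limited). The gripper opens to 88 mm and grips with 3 to 60 N. Pads are 19 mm wide; open, the fingers measure 130 mm over their backs; the gripper's body (78 mm by 193 mm) begins 47 mm behind the grasp point.
Start: joints at [89.846, 20.546, 0.682, 0, -70.136, -16.507], TCP at [0.194, 0.647, 0.227] pointing down, gripper open.
Joint ranges: [-176.03, 176.03], [-82.01, 121.73], [-58.28, 71.71], [-173.87, 95.51], [-174.79, -0.11], [-173.66, 173.66]. Speed limits (degrees/s): [136.94, 136.94, 172.46, 180, 180, 180].

## Interface

Orientations are given as a 3x3 rotation matrix whose columns are the frame's x, y, z axes.
In Python, from rig import robot gives the robot as it stands. Calls block until the motion is done:
- robot.goto(position, orientation): joint-space move of the TCP to a pose.
- robot.servo_line(position, ori=None, speed=0.15): straight line of the TCP; ori=None keeps the orientation; speed is the mean speed in m/s.
- robot.movej(angles): joint-space move.
- robot.move_gripper(opening): opening from 0.0 (shut) to 1.0 (fully open); the grip force is fixed at half the most; returns when the fingers have stopped.
- robot.dwell(seconds).
- robot.ik(position, orientation): joint angles nearest the present ones, or None.
- robot.grab_frame(name): name is "scene" or "top" or "wrist"; returns (picture, depth): 420x560x3 uint8, red, green, blue; 420x560 float32, m along the optical axis (not along the pixel's ray), 0 where there is no reading.
- robot.camera_info(name): a dict with "vfov" (degrees; the focal length in pixels is half the picture's height over the tangent of half this angle, whatever the lens; pixels are square), "cx", "cy" (the principal point, pixels), "k1" (the pictures are not rectified: a ray, as slopes to the right and down, at radius r is drawn at 1 + k1 r^2 times it, then the intrinsics apply), "view" (4x4, takes a point from world to camera coordinates); the wrist camera has in their place "T_tool_cam" (4x4, takes a point from camera to tool coordinates, whose origin is the TCP and whose axes are the flange's). Camera axes: x right, y down, z forward; pixel columns grow to the right and rows downward; lengths in m; the calibration is good to about 2 mm. A picture is of the moment at which its call begins: read the wrist's pose just before it. camera_info takes no time and is no camera call.
A pose or a line that the arm cannot do raises robot.Unreachable and nothing moves.
- robot.job_done(): hands the job in; it is judged then, once.
Readings, each from a call of its own:
- robot.read_t(): time.
- robot.read_qpos(): joint angles.
- robot.read_qvel(): joint speeds.
- robot.read_effort(): joint torques, N m.
- robot.read_position(): TCP position.
- robot.read_tcp_rot(): TCP orientation.
- robot.read_force(): force on the tool from outside, world axes, zero at the start.
- robot.read_ft_torque(): the same for the moment, N m.
- robot.read_grip_width(): opening from 0.0 (shut) to 1.0 (fully open).
- robot.read_finger_force(): force on a finger pad.
Only numpy, scipy, OpenCV 4.12 (cv2) and the standard library are available. Lean on these libraries where they do the work, as an engineer would, in place of code of your own. Each camera call takes 0.05 s, during which the arm holds its last target. There are 200 camera calls.

## Working session

There is one attempt and no reset: what is moved stays moved. The work goes in short steps, each a Python script; the robot and the scene stay as the last script left them, time stands still between calls to the robot, and variables do not carry over. Pictures are saved under pics/ and viewed, at most 14 in all, crops included, and the job is handed in when it is done.

```bash
ls; mkdir -p pics; cat > h.py <<'E'
import numpy as np, cv2
from rig import robot
def info(name):
    c=robot.camera_info(name); f=210/np.tan(np.radians(c['vfov'])/2); return c,f
def T_cam(name,c):
    if 'view' in c: return np.linalg.inv(np.array(c['view']))
    T=np.eye(4);T[:3,:3]=robot.read_tcp_rot();T[:3,3]=robot.read_position();return T@np.array(c['T_tool_cam'])
def grab(name):
    c,f=info(name);T=T_cam(name,c);p,d=robot.grab_frame(name)
    h,w=d.shape;u,v=np.meshgrid(np.arange(w),np.arange(h))
    x=(u-c['cx'])/f;y=(v-c['cy'])/f;xd,yd=x.copy(),y.copy()
    for _ in range(20):
        s=1+c['k1']*(x*x+y*y);x=xd/s;y=yd/s
    P=np.stack([x*d,y*d,d],-1)@T[:3,:3].T+T[:3,3];P[d==0]=np.nan
    return p,d,P
def save(n,p): cv2.imwrite('pics/'+n,cv2.cvtColor(p,cv2.COLOR_RGB2BGR))
E
python3 - <<'E'
from h import *
for n in ['top','scene','wrist']:
    p,d,P=grab(n); save(n+'0.png',p); np.savez(n+'0.npz',p=p,P=P)
    print(n,robot.camera_info(n)['vfov'],(d==0).mean())
print(robot.read_tcp_rot(),robot.read_t())
E
```

```text
pics
top 54.6707900533871 0.0038010204081632653
scene 50.909756910167744 0.003958333333333334
wrist 67.11666798431945 0.0038180272108843537
[[ 9.57985932e-01 -2.86815062e-01 -2.73074602e-04]
 [-2.86815172e-01 -9.57985074e-01 -1.28626327e-03]
 [ 1.07318286e-04  1.31054405e-03 -9.99999135e-01]] 0.15
```

View pics/top0.png

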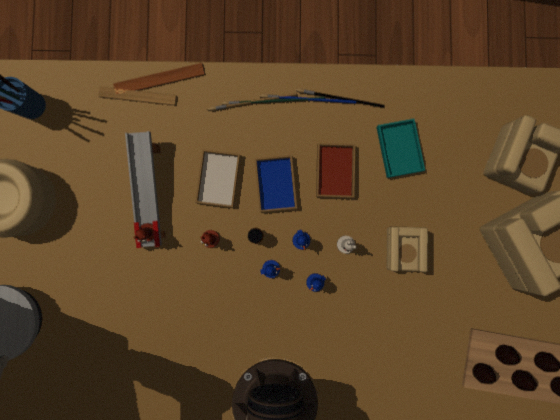

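View pics/scene0.png

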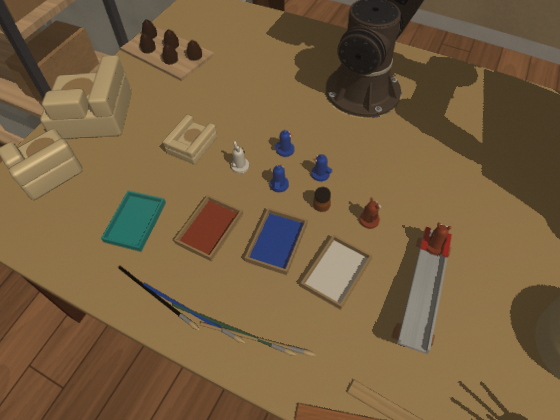

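Top view shows the white/blue/red trays at (219,180), (277,184) and (336,171), with the turquoise decoy at (401,149). The chute runs from (142,135) down to the lips at (148,238), with an owl in it. The other owl is at (210,239), the jar at (256,236), the rabbit at (346,244) and the mould at (408,249). Bird candidates are (301,240), (271,269) and (316,283). (301,240) looks farthest from the base, so I'll measure it.

```bash
python3 - <<'E'
from h import *
z=np.load('top0.npz');p,P=z['p'],z['P']
def blob(name,u,v,r=16,zlo=.03,zhi=.12):
    Q=P[v-r:v+r+1,u-r:u+r+1].reshape(-1,3);m=(Q[:,2]>zlo)&(Q[:,2]<zhi);Q=Q[m]
    print(name,len(Q),Q.mean(0).round(4),Q.min(0).round(3),Q.max(0).round(3),'R',np.hypot(*Q.mean(0)[:2]).round(3))
for n,u,v in [('owl',210,239),('jar',256,236),('birdA',301,240),('birdB',271,269),('birdC',316,283),('rabbit',346,244),('owlchute',147,235)]: blob(n,u,v)
blob('mould',408,249,28,.01,.08)
for n,u,v in [('white',219,180),('blue',277,184),('brown',336,171),('turq',401,149)]:
    r=36;U,V=np.meshgrid(range(u-r,u+r+1),range(v-r,v+r+1))
    Q=P[V,U].reshape(-1,3);m=(Q[:,2]>.012)&(Q[:,2]<.03)&(np.hypot(*(Q[:,:2]-P[v,u,:2]).T)<.1)
    # floor
    q=Q[m,:2].astype(np.float32);print(n,m.sum(),cv2.minAreaRect(q*1000),'floor z',P[v,u,2].round(4))
# chute rim / floor samples
for u,v in [(143,150),(145,180),(147,210),(141,137),(150,222)]: print((u,v),P[v,u].round(4))
m=(P[...,2]>.015)&(P[...,2]<.1)
U,V=np.meshgrid(range(560),range(420)); m&=(U>122)&(U<165)&(V>125)&(V<252)
q=P[m][:,:2].astype(np.float32);print('chute',cv2.minAreaRect(q*1000))
print('bench',np.nanmedian(P[300:330,150:220,2]))
# red lips
hsv=cv2.cvtColor(p,cv2.COLOR_RGB2HSV);rd=(hsv[...,1]>170)&((hsv[...,0]<8)|(hsv[...,0]>172))&(U<165)&(U>122)&(V>215)&(V<255)
print('lips',P[rd].mean(0),P[rd][:,:2].min(0),P[rd].max(0))
big=cv2.resize(p[120:300,120:430],None,fx=2.5,fy=2.5,interpolation=cv2.INTER_CUBIC);save('topbig.png',big)
E
```

```text
owl 145 [0.4497 0.1838 0.0635] [0.433 0.167 0.03 ] [0.467 0.204 0.081] R 0.486
jar 174 [0.4601 0.0597 0.0538] [0.442 0.04  0.04 ] [0.479 0.078 0.06 ] R 0.464
birdA 120 [ 0.4482 -0.066   0.0648] [ 0.427 -0.082  0.031] [ 0.467 -0.052  0.079] R 0.453
birdB 124 [0.3702 0.0158 0.0647] [ 0.356 -0.006  0.03 ] [0.383 0.034 0.081] R 0.371
birdC 126 [ 0.334  -0.1046  0.0638] [ 0.317 -0.121  0.03 ] [ 0.347 -0.089  0.08 ] R 0.35
rabbit 130 [ 0.4381 -0.1882  0.0664] [ 0.423 -0.205  0.031] [ 0.453 -0.177  0.093] R 0.477
owlchute 505 [0.4641 0.3492 0.0528] [0.424 0.319 0.03 ] [0.501 0.387 0.104] R 0.581
mould 1798 [ 0.4279 -0.3537  0.0397] [ 0.368 -0.406  0.011] [ 0.489 -0.305  0.057] R 0.555
white 378 ((618.4075927734375, 167.95628356933594), (105.12588500976562, 150.7660675048828), 83.65719604492188) floor z 0.0076
blue 345 ((606.103271484375, 6.401592254638672), (150.5793914794922, 105.02870178222656), 6.248144149780273) floor z 0.0042
brown 378 ((644.8804931640625, -161.52188110351562), (105.93720245361328, 150.74554443359375), 88.82305908203125) floor z 0.0068
turq 420 ((711.1951904296875, -345.64239501953125), (150.52687072753906, 107.47936248779297), 11.700825691223145) floor z 0.0062
(143, 150) [0.6866 0.3653 0.0487]
(145, 180) [0.6058 0.3594 0.0428]
(147, 210) [0.5251 0.3555 0.0302]
(141, 137) [0.7211 0.3705 0.0528]
(150, 222) [0.4926 0.348  0.0251]
chute ((579.43603515625, 367.5574645996094), (309.4008483886719, 81.77839660644531), 2.9598913192749023)
bench -0.0011227602712091667
lips [nan nan nan] [nan nan] [nan nan nan]
```

View pics/topbig.png

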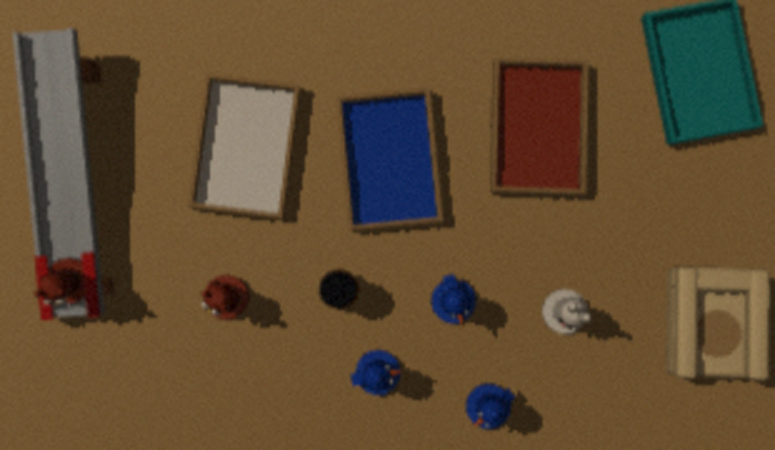

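View pics/wrist0.png

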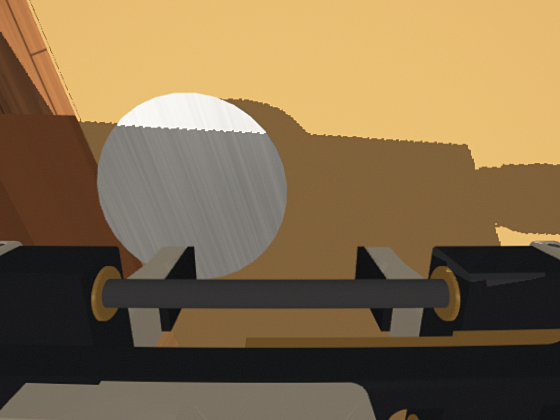

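Bird A at (301,240) in the top view, (452,300) in the crop, is farthest from the base (R 0.453 against 0.371 and 0.350), so it is the bird meant. The crop also confirms the blue tray (390,160) against the turquoise decoy (705,70), and the owl in the chute at (62,283). Next I'll fit the plinths and the chute frame.

```bash
python3 - <<'E'
from h import *
z=np.load('top0.npz');p,P=z['p'],z['P']
print('bench near',np.nanmedian(P[255:262,200:240,2]),np.nanmedian(P[255:262,325:365,2]),np.nanmedian(P[210:220,230:330,2]))
for n,c in [('owl',(.45,.184)),('birdA',(.448,-.066)),('rabbit',(.438,-.188)),('jar',(.46,.06))]:
    D=np.hypot(P[...,0]-c[0],P[...,1]-c[1]);o=[]
    for lo,hi in [(.004,.1),(.005,.014),(.02,.055),(.06,.1)]:
        Q=P[(D<.04)&(P[...,2]>lo)&(P[...,2]<hi)]
        cc=cv2.minEnclosingCircle((Q[:,:2]*1000).astype(np.float32)) if len(Q) else 0;o.append((len(Q),np.round(cc[0],1),round(cc[1],1)) if len(Q) else 0)
    print(n,o)
# chute floor plane
m=(P[...,0]>.53)&(P[...,0]<.72)&(P[...,1]>.30)&(P[...,1]<.42)&(P[...,2]>.015)
Q=P[m]
a=np.radians(4);
A0=Q[np.abs(Q[:,1]-(.3555+(Q[:,0]-.5251)*np.tan(a)))<.012]
for _ in range(3):
    k=np.linalg.lstsq(np.c_[A0[:,:2],np.ones(len(A0))],A0[:,2],rcond=None)[0]
    r=A0[:,2]-A0[:,:2]@k[:2]-k[2];A0=A0[np.abs(r)<.004]
n=np.r_[-k[:2],1];n/=np.linalg.norm(n);print('plane',k,'slope',np.degrees(np.hypot(*k[:2])),'dir',np.degrees(np.arctan2(k[1],k[0])),len(A0),r.std())
h=(P-np.r_[0,0,k[2]])@n
M=(P[...,1]>.28)&(P[...,1]<.44)&(P[...,0]>.52)&(P[...,0]<.72)&(h>.008)&(h<.018)
W=P[M];side=W[:,1]-(.3555+(W[:,0]-.5251)*np.tan(a))
for s in (1,-1):
    w=W[side*s>0];f=np.polyfit(w[:,0],w[:,1],1);print('wall',s,len(w),np.degrees(np.arctan(f[0])),'y at x=.6',np.polyval(f,.6),(w[:,1]-np.polyval(f,w[:,0])).std())
H=(P[...,0]>.40)&(P[...,0]<.53)&(P[...,1]>.28)&(P[...,1]<.42)
for lo,hi in [(.022,.055),(.058,.07),(.06,.085)]:
    w=P[H&(h>lo)&(h<hi)];hh=h[H&(h>lo)&(h<hi)];b=w-hh[:,None]*n;print('owl base',lo,len(w),b.mean(0).round(4),b.min(0).round(3),b.max(0).round(3))
w=P[H&(h>.010)&(h<.021)];print('lips',len(w),w.min(0).round(4),w.max(0).round(4))
E
```

```text
bench near -0.0010227829671922706 -0.0013946585300267378 -0.0008334887300572857
owl [(260, array([455.4, 183.5]), 30.4), (102, array([454.9, 184.7]), 29.7), (35, array([452.1, 183.5]), 17.7), (105, array([448.5, 186.5]), 16.7)]
birdA [(258, array([451.7, -60.4]), 31.7), (108, array([448.3, -67.3]), 24.5), (36, array([457.8, -61.3]), 20.8), (98, array([446. , -66.6]), 16.7)]
rabbit [(260, array([ 435.5, -182.4]), 34.3), (111, array([ 436.3, -184.7]), 31.9), (28, array([ 438.9, -193.2]), 19.4), (98, array([ 437.2, -191.1]), 15.6)]
jar [(201, array([461.1,  65.8]), 27.7), (3, array([472.8,  44.5]), 8.8), (136, array([460.7,  59.7]), 21.6), (1, array([473.8,  53.5]), 0.0)]
plane [ 0.14315911  0.001401   -0.04635995] slope 8.202805659115196 dir 0.5606954908035876 593 0.0017231524027663152
wall 1 200 5.016178873932047 y at x=.6 0.3942727440447916 0.001909453527121815
wall -1 166 5.021775594741335 y at x=.6 0.3361088931535147 0.0016899105901845325
owl base 0.022 59 [0.4723 0.3453 0.0217] [0.436 0.337 0.017] [0.489 0.384 0.024]
owl base 0.058 71 [0.4673 0.3498 0.021 ] [0.45  0.339 0.019] [0.482 0.364 0.023]
owl base 0.06 118 [0.4669 0.3516 0.021 ] [0.45  0.338 0.019] [0.482 0.37  0.023]
lips 355 [0.4242 0.3193 0.0262] [0.5294 0.3904 0.0471]
```

```bash
cat >> h.py <<'E'
def R_down(yaw=0):
    c,s=np.cos(np.radians(yaw)),np.sin(np.radians(yaw))
    return np.array([[c,s,0],[s,-c,0],[0,0,-1.]])
def rd(t): print(t,'t',round(robot.read_t(),2),'w',round(robot.read_grip_width()*88,1),'ff',np.round(robot.read_finger_force(),1),'F',np.round(robot.read_force(),1),'p',np.round(robot.read_position(),4))
def pick(x,y,yaw=0):
    R=R_down(yaw); robot.goto([x,y,.18],R); robot.servo_line([x,y,.031],speed=.12)
    robot.move_gripper(0.); rd('grip'); robot.servo_line([x,y,.17],speed=.12); rd('lift')
def place(x,y,yaw=0,dz=0.):
    R=R_down(yaw); robot.goto([x,y,.17],R); robot.servo_line([x,y,.06],speed=.12)
    robot.servo_line([x,y,.0375+dz],speed=.03); rd('down')
    robot.move_gripper(.75); robot.servo_line([x,y,.18],speed=.15); rd('up')
E
python3 - <<'E'
from h import *
pick(.448,-.067)
if robot.read_grip_width()*88>25: place(.606,.0064)
p,d,P=grab('top');save('top1.png',p)
E
```

```text
grip t 5.17 w 30.3 ff 30.0 F [ 0.1 -0.  -0.1] p [ 0.448 -0.067  0.031]
lift t 6.47 w 30.4 ff 30.0 F [-0.6 -0.4 -0.7] p [ 0.4475 -0.0671  0.1693]
down t 9.18 w 30.8 ff 30.0 F [ 0.8 -0.  -1.4] p [0.6061 0.0065 0.0376]
up t 11.07 w 66.0 ff 0.0 F [-0.5 -0.4 -0.4] p [0.6054 0.0063 0.1789]
```

View pics/top1.png

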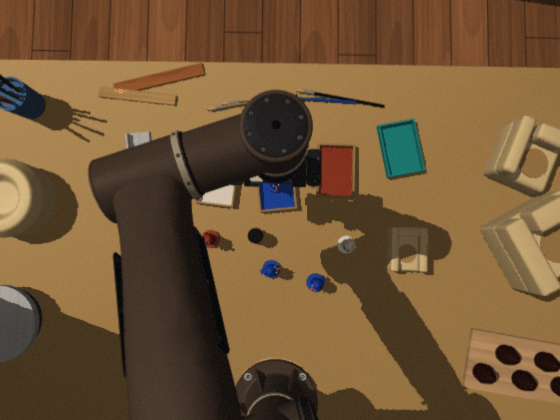

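The bird stands in the blue tray at about (275,187), and nothing else has moved. Next is the rabbit.

```bash
python3 - <<'E'
from h import *
robot.move_gripper(1.)
pick(.438,-.189)
if robot.read_grip_width()*88>25: place(.6184,.168)
u=np.array([np.cos(np.radians(5.02)),np.sin(np.radians(5.02)),0]);t=np.radians(8)
ax=u*np.cos(t)+np.r_[0,0,np.sin(t)];n=-u*np.sin(t)+np.r_[0,0,np.cos(t)]
z=-n
for s in (1,-1):
    y=s*ax;R=np.c_[np.cross(y,z),y,z]
    for L in (0,.08): print(s,L,robot.ik(np.r_[.467,.3535,.0222]+ax*L+n*.033,R))
print(robot.read_qpos())
E
```

```text
grip t 15.09 w 29.9 ff 30.0 F [ 0.5 -0.9  0.8] p [ 0.438 -0.189  0.031]
lift t 16.4 w 30.5 ff 30.0 F [ 0.8 -0.3 -2.6] p [ 0.4374 -0.1889  0.1692]
down t 19.85 w 29.9 ff 30.0 F [ 0.5 -0.2 -2.3] p [0.6186 0.1681 0.0376]
up t 21.75 w 65.9 ff 0.0 F [ 0.3 -0.4 -1.1] p [0.6178 0.1678 0.1789]
1 0 [ 60.7787178   18.19509913 -33.8091287   11.85897971 -34.04535622
 114.63214285]
1 0.08 [ 54.24101312  22.61451881 -23.84191268   9.70347167 -38.70113409
 123.45521423]
-1 0 [ 60.7787178   18.19509913 -33.8091287   11.85897971 -34.04535622
 -65.36785715]
-1 0.08 [ 54.24101312  22.61451881 -23.84191268   9.70347167 -38.70113409
 -56.54478577]
[ 3.26151063e+01  1.92244050e+01 -7.69298324e+00 -2.51741969e-02
 -6.31827985e+01  5.73855518e+01]
```

```bash
cat >> h.py <<'E'
u_=np.array([np.cos(np.radians(5.02)),np.sin(np.radians(5.02)),0]);t_=np.radians(8)
ax=u_*np.cos(t_)+np.r_[0,0,np.sin(t_)];nn=-u_*np.sin(t_)+np.r_[0,0,np.cos(t_)]
RC=np.c_[np.cross(ax,-nn),ax,-nn]; B0=np.r_[.467,.3535,.0222]
def ch(L,h): return B0+ax*L+nn*h
E
python3 - <<'E'
from h import *
robot.move_gripper(.6)
robot.goto(ch(0,.16),RC); robot.servo_line(ch(0,.033),speed=.1); rd('in')
for L in (.02,.04,.06,.08,.084): robot.servo_line(ch(L,.033),speed=.04); rd(L)
p,d,P=grab('scene');save('scene1.png',cv2.resize(p[180:380,330:500],None,fx=3,fy=3))
p,d,P=grab('wrist');save('wrist1.png',p)
E
```

```text
in t 24.68 w 52.8 ff 0.0 F [ 0.7  0.3 -0. ] p [0.4626 0.3535 0.0555]
0.02 t 25.32 w 52.6 ff 0.0 F [-0.5 -0.1  0.4] p [0.4822 0.3546 0.0575]
0.04 t 25.98 w 53.0 ff 0.0 F [ 0.3 -0.5  0.2] p [0.502  0.3564 0.0604]
0.06 t 26.62 w 52.6 ff 0.0 F [-0.7 -1.1 -0.6] p [0.5217 0.3582 0.0631]
0.08 t 27.27 w 52.7 ff 0.0 F [ 0.  -0.5 -0.2] p [0.5414 0.3599 0.0659]
0.084 t 27.52 w 53.0 ff 0.0 F [-0.1  0.3 -0.4] p [0.5455 0.3605 0.0667]
```

View pics/scene1.png

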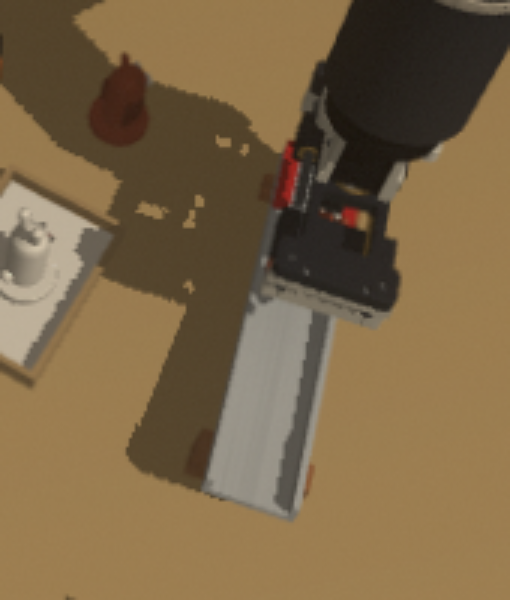

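View pics/wrist1.png

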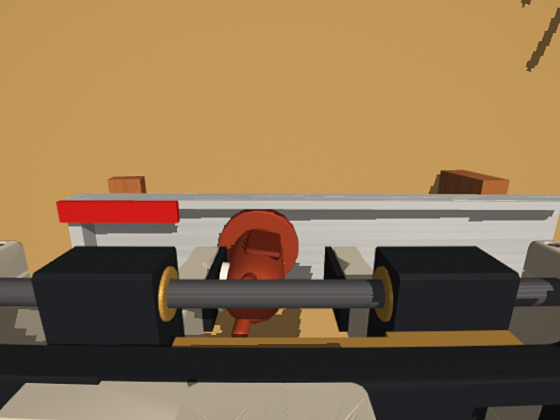

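The wrist view shows the owl's plinth (218–298 px) clear of the red lip's end at 179 px by about 25 mm. Now to grip, lift, stand it vertical and place it.

```bash
python3 - <<'E'
from h import *
robot.move_gripper(0.); rd('grip')
robot.servo_line(ch(.084,.07),speed=.05); rd('lift1')
robot.servo_line(ch(.084,.17),speed=.12); rd('lift2')
x,y=.6769,-.1622
robot.goto([.56,.2,.2],R_down(90)); rd('vert')
p,d,P=grab('wrist');save('wrist2.png',p)
robot.goto([x,y,.18],R_down(90)); robot.servo_line([x,y,.06],speed=.1)
f0=robot.read_force()[2]
for z in np.arange(.044,.0365,-.001):
    robot.servo_line([x,y,z],speed=.03)
    f=np.mean([robot.read_force()[2] for _ in range(5)])
    if f-f0>4: break
print(z,f0,f); rd('down')
robot.move_gripper(.75); robot.servo_line([x,y,.2],speed=.15); rd('up')
robot.move_gripper(1.); pick(.4497,.1845)
if robot.read_grip_width()*88>25: place(.6129,-.1608)
robot.goto([.5,.3,.3],R_down(0))
p,d,P=grab('top');save('top2.png',p);np.savez('top2.npz',p=p,P=P)
p,d,P=grab('scene');save('scene2.png',p[130:340,80:460]);rd('end')
E
```

```text
grip t 28.13 w 30.3 ff 30.0 F [-0.6  0.3  0.2] p [0.5453 0.3604 0.0666]
lift1 t 29.02 w 30.0 ff 30.0 F [ 0.2  0.8 -0.8] p [0.54   0.3598 0.103 ]
lift2 t 30.01 w 30.3 ff 30.0 F [ 0.2 -0.4 -1.3] p [0.5259 0.3583 0.2013]
vert t 30.7 w 29.9 ff 30.0 F [-1.5 -0.7 -1.2] p [0.5602 0.1991 0.1992]Traceback (most recent call last):
  File "<stdin>", line 8, in <module>
rig.Unreachable: the arm cannot take that pose within its joint ranges
```

```bash
python3 - <<'E'
from h import *
x,y=.6769,-.1622
robot.goto([x,y,.18],R_down(0)); robot.servo_line([x,y,.06],speed=.1)
f0=np.mean([robot.read_force()[2] for _ in range(5)])
for z in np.arange(.044,.0365,-.001):
    robot.servo_line([x,y,z],speed=.03)
    f=np.mean([robot.read_force()[2] for _ in range(5)])
    if f-f0>4: break
print(z,f0,f); rd('down')
robot.move_gripper(.75); robot.servo_line([x,y,.2],speed=.15); rd('up')
robot.move_gripper(1.); pick(.4497,.1845)
if robot.read_grip_width()*88>25: place(.6129,-.1608)
robot.goto([.45,.25,.3],R_down(0))
p,d,P=grab('top');save('top2.png',p);np.savez('top2.npz',p=p,P=P)
p,d,P=grab('scene');save('scene2.png',cv2.resize(p[130:340,80:460],None,fx=2,fy=2));rd('end')
E
```

```text
0.03699999999999999 -0.3300544734190488 4.850871921028448
down t 35.95 w 30.5 ff 30.0 F [-1.8  1.3  4.9] p [ 0.6771 -0.1623  0.0377]
up t 37.98 w 65.9 ff 0.0 F [-0.4  0.2 -1.1] p [ 0.6763 -0.1621  0.1988]
grip t 42.48 w 30.0 ff 30.0 F [ 0.2 -0.3  0.2] p [0.4497 0.1845 0.031 ]
lift t 43.78 w 30.3 ff 30.0 F [ 0.2  1.  -2. ] p [0.4493 0.1842 0.1692]
down t 47.17 w 30.5 ff 30.0 F [-0.4 -0.2 -1.5] p [ 0.6131 -0.1608  0.0376]
up t 49.08 w 66.1 ff 0.0 F [-0.1  0.4 -0.2] p [ 0.6122 -0.1607  0.1789]
end t 50.85 w 65.8 ff 0.0 F [-0.5 -0.8  1.6] p [0.4504 0.2493 0.2996]
```

View pics/top2.png

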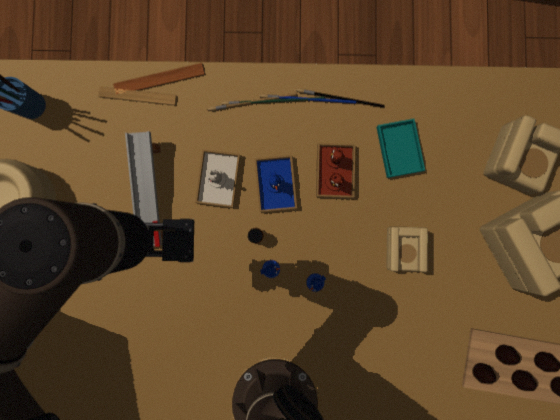

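View pics/scene2.png

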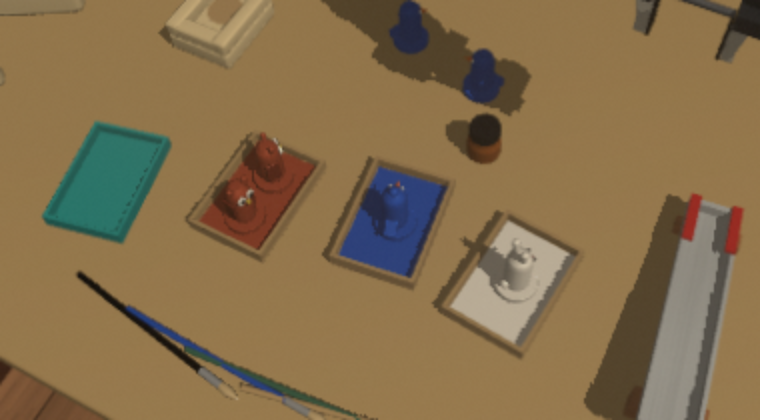

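All four figurines stand upright in the right trays: the owls at (336,155) and (336,183), the bird at (277,184), the rabbit at (219,180). The jar (256,236) and mould (408,249) haven't moved. I'll run a quick numeric check, then hand in.

```bash
python3 - <<'E'
from h import *
P=np.load('top2.npz')['P']
for n,c,t,a in [('bird',(.606,.0064),(.6061,.0064),6.25),('rabbit',(.618,.168),(.6184,.168),-6.3),('owlc',(.677,-.162),(.6449,-.1615),-1.2),('owlb',(.613,-.161),(.6449,-.1615),-1.2)]:
    m=(np.hypot(P[...,0]-c[0],P[...,1]-c[1])<.03)
    d=[]
    for lo,hi in [(.03,.058),(.058,.075)]:
        q=P[m&(P[...,2]>lo)&(P[...,2]<hi)][:,:2].mean(0)-t;r=np.radians(a);d.append((np.array([[np.cos(r),np.sin(r)],[-np.sin(r),np.cos(r)]])@q).round(4))
    print(n,d,'top z',np.nanmax(P[m][:,2]).round(3))
ok=True
print(robot.job_done())
E
```

```text
bird [array([0.0037, 0.0041]), array([-0.0021,  0.0022])] top z 0.085
rabbit [array([-0.0069, -0.0063]), array([-0.004 , -0.0008])] top z 0.1
owlc [array([0.0223, 0.007 ]), array([0.0309, 0.0056])] top z 0.087
owlb [array([-0.0334,  0.0095]), array([-0.0345,  0.0048])] top z 0.085
the job is handed in; nothing more can be done
None
```

The job is handed in at about 51 s of the 112 s: by camera check, all four figurines stand upright within their own-colour trays' limits, with the jar and mould unmoved; the hand-in gave no verdict.

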